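# Hold the reference cuvette in the light path of a watchmaker's crystal tester

## Robot

A 6-joint arm with a two-finger parallel gripper is mounted at the origin on the work surface. World frame = base frame: x ahead of the robot, y to its left, z up, the work surface at z = 0. Lengths are in mm, angles in degrees, forces in N, time in s.
With the tool pointing down it reaches from about 300 to 850 mm from the base axis. Payload 4.2 kg.
Tool frame: the origin (TCP) lies at the very end of the fingers, on their centre line; the grasp point (between the pads) lies 19 mm behind it; z points along the fingers, y is the line along which they close (so a half turn about z gives the same grasp; the last joint's range is limited). The gripper opens to 91 mm and grips with 3 to 60 N. Pads are 32 mm wide; open, the fingers measure 118 mm over their backs; the gripper's body (76 mm by 178 mm) begins 60 mm behind the grasp point.
Start: joints at [-64.572, 18.312, 89.639, -0, 72.044, -1.146], TCP at [257.232, -514.271, 213.976] pointing down, gripper open.
Joint ranges: [-177.97, 177.97], [-48.28, 115.42], [12.27, 149.76], [-77.06, 257.06], [2.81, 150.46], [-146.56, 146.56]. Speed limits (degrees/s): [147.25, 147.25, 180, 180, 180, 180].

## Interface

Orientations are given as [roll, pitch, yaw] about the fixed x, y, z axes, in that order (R = Rz(yaw) Ry(pitch) Rx(roll)).
In Python, from workcell import * gives the robot as it stands.
- The arm moves only by the tool move_arm, never from a script. Its argument "motion" is a list of rows, each a list of 3 entries, a list of its own where there are three numbers: the finger opening in mm, from 0 to 91.2, then the shift along the world's x, y, z in units of 25 mm (1.0 is 25 mm), then the turn, a rotation vector about the world's x, y, z in units of 4 degrees (1.0 is 4 degrees). In form: [[grip, [x, y, z], [ax, ay, az]], ...]. A call has 1 to 20 rows; each row shifts and turns the commanded pose from where the row before left it; what a row does not reach is not made up. A row lasts 1/12 s, in which the tool goes at most 41.7 mm and 7.16 degrees, less where a joint would pass 70% of its speed; a pose out of reach is approached as far as the arm can. A call with a number of a shift or a turn outside -1 to 1 is refused whole. A call with a gripper value outside its range is refused whole. The fingers move at their own pace and stop on an object; "grip_force" is the grip in N (left out, the last holds). Time passes only in rows, so rows that do not move let the fingers close. It gives the time, the measured TCP pose, the force, the opening and the grip force at its end, in the units of the state.
- state(): the state, without advancing time (a new reading comes with each control period).
- grab_frame(name): name is "scene" or "top"; returns the picture (420x560x3 uint8, blue, green, red); there is no depth.
- camera_info(name): a dict with "fx", "fy", "cx", "cy" (pixels), "rvec" (rotation vector, rad) and "tvec" (3), from world to camera coordinates, as OpenCV has them. Camera axes: x right, y down, z forward; pixel columns grow to the right and rows downward; lengths in mm; the calibration is good to about 2 mm. A picture is of the moment at which its call begins. camera_info takes no time and is no camera call.
- job_done(): hands the job in; it is judged then, once.
The state is a dict: "time_s": time; "qpos": joint angles; "qvel": joint speeds; "effort": joint torques, N m; "ee_pos": TCP position; "ee_rot": TCP orientation; "force": force on the tool from outside, world axes, zero at the start; "torque": the same for the moment, N m; "gripper_width": finger opening in mm; "gripper_force": force on a finger pad.
Only numpy, scipy, OpenCV 4.12 (cv2) and the standard library are available. Lean on these libraries where they do the work, as an engineer would, in place of code of your own. Each camera call takes 0.05 s, during which the arm holds its last target. There are 200 camera calls.

## Task

Lift the glass dome off the wooden stand by its knob and set it gently down upright on the bench mat, then take the small glass cuvette from the stand by its two frosted faces only, never letting anything touch its clear faces. Hold it upright in the middle of the gap between the lamp and the receiver of the light bench, centred on the beam with the light passing squarely through the two clear faces, and finish while still holding it there, still. Leave the loupe, the movement holder and the parts tray where they are.

Things in the scene. Friction and masses are not known exactly. Their poses are not given: they have to be found in the camera images.
- dome: clear glass bell jar, loose, 92 mm across, walls 3 mm, 90 mm high to its flat-topped shoulder, with a round glass knob 24 mm across at its widest (18 mm at its foot) and 26 mm high standing on top (116 mm overall), about 0.25 kg. It starts over the cuvette, standing on the wooden stand. Origin: centre of its open rim at the bottom; z up through the knob.
- dome_knob (a point): middle of the dome's knob, 103 mm above the dome's rim and 13 mm above the top of its shoulder
- stand: round dark wooden stand, fixed, 128 mm across and 14 mm thick, lying on the mat; the cuvette stands near its middle. Origin: centre of its underside, on the mat; z up. Stand and light bench may lie on either side of the bench (left or right); the mat between them, straight ahead of the robot about 0.5 m out, is free to put the dome down on.
- cuvette: sealed empty glass cuvette, loose, a nearly square upright block 56 mm tall, about 0.09 kg. Two opposite faces are whitish frosted glass: they face along its own +y and -y, 28 mm apart over both, each 21 mm wide and the full 56 mm high. The other two faces are clear and see-through: they face along its own +x and -x, 24 mm apart over both. From above the frosted faces show as two opposite white strips. Origin: centre of its underside; z up.
- cuvette_mid (a point): centre of the cuvette, 28 mm above its underside
- clear_faces: the two clear faces of the cuvette, each 20 mm wide and 52 mm high, part of the cuvette; same origin and axes as cuvette. Nothing may touch them.
- light_bench: fixed light bench of the crystal tester: an aluminium base 270 x 70 x 14 mm on the mat, carrying on posts a lamp in a steel barrel (its +x end, with cooling fins) and a black receiver barrel (its -x end), both 38 mm across (fins 52 mm), lying on one level line. The gap between the barrel ends is 140 mm and open from above and both sides. Origin: centre of its underside, on the mat; its x axis runs along the beam from receiver to lamp, z up.
- beam_mid (a point): middle of the gap on the line of the beam (8 mm thick, faintly visible), 105 mm above the underside of the light bench; x along the beam, z up
- mat: dark grey bench mat, fixed, 560 x 1100 mm, 3 mm thick, its top 3 mm above the work surface; everything stands on it. Origin: centre of its underside.
- loupe: black eye loupe, loose, 34 mm across and 34 mm high, straight ahead beyond the free middle of the mat: leave alone. Origin: centre of its underside
- holder: round steel movement holder with a brass disc on it, loose, 52 mm across and 23 mm high, straight ahead and nearer to the robot than the free middle: leave alone. Origin: centre of its underside
- tray: white parts tray, loose, 60 x 100 x 14 mm, at the far side of the mat: leave alone. Origin: centre of its underside
Mind the look-alikes: they are no part of the job. What is shaped like the dome but orange is not meant. Several things have the shape of the stand; the one meant has the colours described above.

How it is judged (in metres and radians):
On the way:
1. the dome stands upright and released on the mat, off the wooden stand (height (world z) of dome between -0.004 and 0.008 m and angle between dome's own z axis and vertical below 0.06 rad and linear speed of dome below 0.03 m/s and contact force between the fingers and dome below 0.1 N and horizontal distance between dome and stand above 0.1 m), for 0.2 s.
At the end, for the whole second after the job is handed in: Dome upright, released, at rest on the mat, over 100 mm from the stand's middle. Fingers alone hold the cuvette still, centre within 7 mm sideways, 12 mm in height, 35 mm along the beam; upright to 0.15 rad, square to the beam to 0.16 rad. Bystanders within 20 mm (all of step 1 and x of cuvette_mid in the frame of beam_mid between -0.035 and 0.035 m and y of cuvette_mid in the frame of beam_mid between -0.007 and 0.007 m and z of cuvette_mid in the frame of beam_mid between -0.012 and 0.012 m and angle between cuvette's own z axis and vertical below 0.15 rad and angle between the x axis of cuvette and the x axis of light_bench, either way round below 0.16 rad and contact force between the fingers and cuvette above 1 N and contact force between cuvette and light_bench below 0.1 N and contact force between cuvette and dome below 0.1 N and linear speed of cuvette below 0.02 m/s and distance of each of loupe, holder, tray from where it was at the start of the episode below 0.02 m); the arm keeps its last pose, push and grip.
It fails at once if a clear face of the cuvette is touched (contact force between clear_faces and anything else above 0.5 N).
It fails at once if the dome is let fall (linear speed of dome above 0.6 m/s and contact force between the fingers and dome below 0.1 N).
It fails at once if the dome is tipped over (angle between dome's own z axis and vertical above 0.6 rad).
It fails at once if the loupe, the movement holder or the parts tray is disturbed (distance of any of loupe, holder, tray from where it was at the start of the episode above 0.02 m).
It also fails if it takes over 64 s, if anything falls off the work surface, if the arm or the gripper's body presses on something with over 40 N, if the wrist force passes 120 N, or if a joint passes its speed limit or range.

## Working session

There is one attempt and no reset: what is moved stays moved. The work goes in short steps, Python scripts to look and compute and a tool call to move; the robot and the scene stay as the last step left them, time stands still between calls to the robot, and variables do not carry over. Pictures are saved under pics/ and viewed, at most 10 in all, crops included, and the job is handed in when it is done.

Besides the shell and the picture viewer there is one more tool, called after "Call:" as name(argument=value, ...), one argument or row to a line, values as JSON. move_arm: Moves the arm, as the interface text tells. Shifts and turns lie within -1 to 1; 1 stands for 25 mm of shift or 4 degrees of turn. Its arguments: {"type":"object","properties":{"motion":{"type":"array","items":{"type":"array"}},"grip_force":{"type":"number"}},"required":["motion"]}

```bash
mkdir -p pics; python3 - <<'E'
from workcell import *
import cv2
s=state();print(s["time_s"],s["ee_pos"],s["ee_rot"],s["gripper_width"])
for n in("scene","top"):
    cv2.imwrite(f"pics/{n}0.png",grab_frame(n)); print(n,camera_info(n))
E
```

```text
0.0 [ 256.99317259 -513.82740375  213.12871994] [-1.79900966e+02 -2.45565605e-03  2.65707473e+01] 90.81510957526687
scene {'fx': 546.2014340703417, 'fy': 546.2014340703417, 'cx': 275.95046807307926, 'cy': 211.37239085404119, 'rvec': array([ 1.91082238,  1.45764924, -0.61320308]), 'tvec': array([-202.32730492, -308.48412827, 1581.63709577])}
top {'fx': 428.32505843758196, 'fy': 428.32505843758196, 'cx': 276.0813407845764, 'cy': 201.2510392363941, 'rvec': array([ 2.11152728, -2.11549049,  0.21496031]), 'tvec': array([ 23.4744382 , 612.70857542, 822.04019956])}
```

View pics/scene0.png

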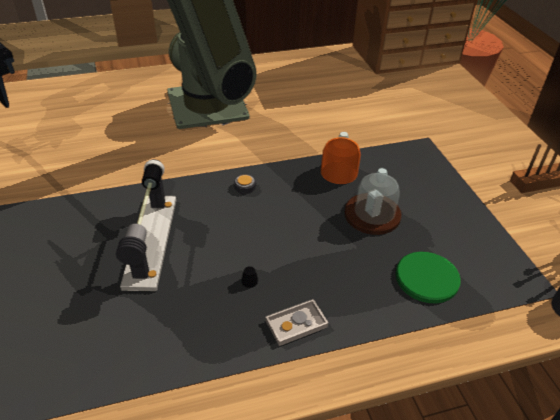

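View pics/top0.png

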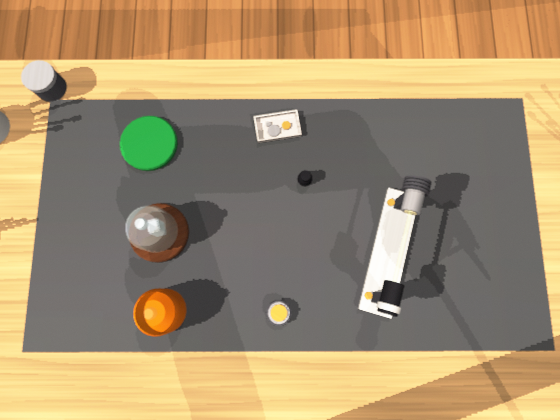

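The scene view shows the dome on the stand at about (375,205), the knob near (382,173), the bench from (150,180) to (140,280), and the orange decoy at (340,160). In the top view the stand is at (158,232) and the bench runs (380,310) to (412,190). Next I'll zoom in on both.

```bash
cat > h.py <<'E'
import numpy as np, cv2
from workcell import *
def cam(n):
    c=camera_info(n);K=np.array([[c["fx"],0,c["cx"]],[0,c["fy"],c["cy"]],[0,0,1]]);return K,c["rvec"],np.array(c["tvec"])
def proj(n,P):
    K,r,t=cam(n);return cv2.projectPoints(np.float64(P).reshape(-1,1,3),r,t,K,None)[0].reshape(-1,2)
def ray(n,uv):
    K,r,t=cam(n);R=cv2.Rodrigues(r)[0];return -R.T@t, R.T@np.linalg.inv(K)@np.array([uv[0],uv[1],1.])
def onz(n,uv,z):
    o,d=ray(n,uv);return o+d*(z-o[2])/d[2]
def tri(uvs):
    A=np.zeros((3,3));b=np.zeros(3);L=[ray(n,u) for n,u in uvs]
    for o,d in L:
        d=d/np.linalg.norm(d);M=np.eye(3)-np.outer(d,d);A+=M;b+=M@o
    p=np.linalg.solve(A,b)
    return p,[np.linalg.norm(np.cross(p-o,d/np.linalg.norm(d))) for o,d in L]
def crop(img,x,y,w,h,s): return cv2.resize(img[y:y+h,x:x+w],None,fx=s,fy=s,interpolation=cv2.INTER_CUBIC)
E
python3 - <<'E'
from h import *
t=cv2.imread("pics/top0.png");s=cv2.imread("pics/scene0.png")
cv2.imwrite("pics/c1.png",np.vstack([np.hstack([crop(t,110,190,95,75,4),crop(s,330,160,95,75,4)]),np.hstack([crop(t,345,172,95,75,4),crop(s,110,150,95,75,4)])]))
# stand: dark red-brown, mat-height bounded
hsv=cv2.cvtColor(t,cv2.COLOR_BGR2HSV)
def blob(n,img,box):
    x0,y0,x1,y1=box;h=cv2.cvtColor(img,cv2.COLOR_BGR2HSV)
    m=(((h[...,0]<15)|(h[...,0]>170))&(h[...,1]>110)&(h[...,2]>25)).astype(np.uint8);k=np.zeros_like(m);k[y0:y1,x0:x1]=m[y0:y1,x0:x1]
    return k
for n,img,b in(("top",t,(118,198,200,268)),("scene",s,(335,185,410,235))):
    k=blob(n,img,b);c=np.vstack(cv2.findContours(k,0,2)[0]);
    e=cv2.fitEllipse(cv2.convexHull(c));print(n,k.sum(),cv2.boundingRect(c),e)
# bench white/grey base in top
m=cv2.inRange(hsv,(0,0,150),(180,60,255));m[:180]=0;m[330:]=0;m[:,:350]=0;m[:,450:]=0
c=np.vstack(cv2.findContours(m,0,2)[0]);r=cv2.minAreaRect(c);print(r)
P=[onz("top",q,17) for q in cv2.boxPoints(r)];print(np.round(P,0),[np.linalg.norm(P[i]-P[i-1]) for i in range(4)])
E
```

```text
top 978 (131, 204, 58, 58) ((158.29258728027344, 232.46351623535156), (57.217628479003906, 60.348854064941406), 52.77879333496094)
scene 774 (345, 195, 56, 40) ((372.4034118652344, 213.20123291015625), (41.3549919128418, 56.521759033203125), 100.5554428100586)
((392.1151123046875, 251.33425903320312), (41.74892044067383, 131.3179473876953), 12.994616508483887)
[[ 391. -144.   17.]
 [ 663. -220.   17.]
 [ 642. -308.   17.]
 [ 372. -227.   17.]] [np.float64(84.98082494244086), np.float64(282.41636962232775), np.float64(90.18998170785682), np.float64(281.3914254980836)]
```

View pics/c1.png

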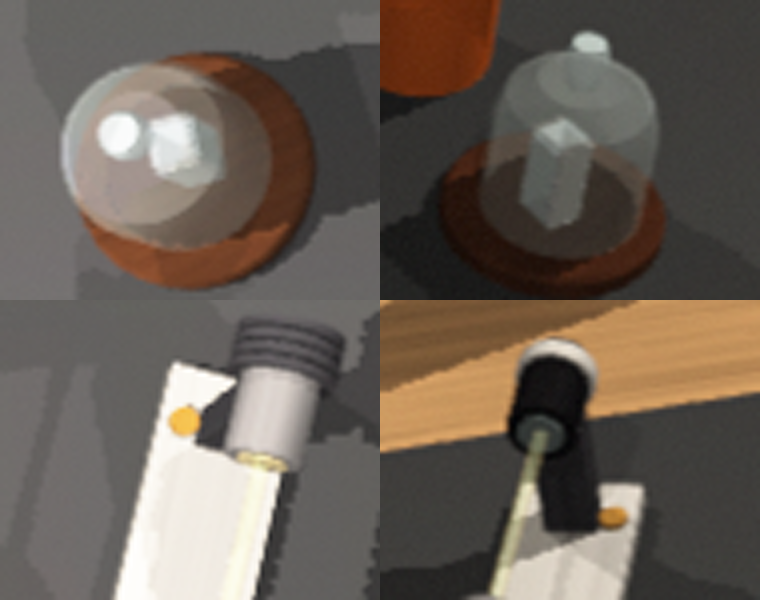

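In the crops the knob is at top (140,223.5) and scene (382.5,171.2), the cuvette shows white under the dome, and the beam is visible from the lamp face at top (410,212). Next I'll triangulate the knob and fit the bench edges and the beam.

```bash
python3 - <<'E'
from h import *
t=cv2.imread("pics/top0.png");s=cv2.imread("pics/scene0.png")
print("knob",tri([("top",(139.6,223.2)),("scene",(382.2,171.5))]),onz("top",(139.6,223.2),133))
print("stand",onz("top",(158.3,232.5),15),onz("scene",(372.4,213.2),15))
# top view crop of bench
v=np.hstack([crop(t,350,170,95,155,3.8),crop(s,110,150,90,150,3.9)[:589]])
cv2.imwrite("pics/c2.png",v);print(v.shape)
E
```

```text
knob (array([557.87323031, 282.28851072, 129.15349231]), [np.float64(2.2375857186580266), np.float64(2.23758571865808)]) [556.61975917 278.76576298 133.        ]
stand [554.59234823 275.45850785  15.        ] [563.69003195 276.93237653  15.        ]Traceback (most recent call last):
  File "<stdin>", line 6, in <module>
    return _nx.concatenate(arrs, 1, dtype=dtype, casting=casting)
           ~~~~~~~~~~~~~~~^^^^^^^^^^^^^^^^^^^^^^^^^^^^^^^^^^^^^^^
ValueError: all the input array dimensions except for the concatenation axis must match exactly, but along dimension 0, the array at index 0 has size 589 and the array at index 1 has size 585
```

Call:
move_arm(
  motion=[
    [91, [0.333, 0.882, 0], [0, 0, 0]],
    [91, [0.333, 0.882, 0], [0, 0, 0]],
    [91, [0.333, 0.882, 0], [0, 0, 0]],
    [91, [0.333, 0.882, 0], [0, 0, 0]],
    [91, [0.333, 0.882, 0], [0, 0, 0]],
    [91, [0.333, 0.882, 0], [0, 0, 0]],
    [91, [0.333, 0.882, 0], [0, 0, 0]],
    [91, [0.333, 0.882, 0], [0, 0, 0]],
    [91, [0.333, 0.882, 0], [0, 0, 0]],
    [91, [0.333, 0.882, 0], [0, 0, 0]],
    [91, [0.333, 0.882, 0], [0, 0, 0]],
    [91, [0.333, 0.882, 0], [0, 0, 0]],
    [91, [0.333, 0.882, 0], [0, 0, 0]],
    [91, [0.333, 0.882, 0], [0, 0, 0]],
    [91, [0.333, 0.882, 0], [0, 0, 0]],
    [91, [0.333, 0.882, 0], [0, 0, 0]],
    [91, [0.333, 0.882, 0], [0, 0, 0]],
    [91, [0.333, 0.882, 0], [0, 0, 0]],
  ],
)

```text
time_s: 1.6
ee_pos: [407.0, -116.2, 213.7]
ee_rot: [-180.0, 0.0, 26.6]
force: [0.5, -0.2, -0.2]
gripper_width: 90.9
gripper_force: 0.0
```

Call:
move_arm(
  motion=[
    [91, [0.333, 0.882, 0], [0, 0, 0]],
    [91, [0.333, 0.882, 0], [0, 0, 0]],
    [91, [0.333, 0.882, 0], [0, 0, 0]],
    [91, [0.333, 0.882, 0], [0, 0, 0]],
    [91, [0.333, 0.882, 0], [0, 0, 0]],
    [91, [0.333, 0.882, 0], [0, 0, 0]],
    [91, [0.333, 0.882, 0], [0, 0, 0]],
    [91, [0.333, 0.882, 0], [0, 0, 0]],
    [91, [0.333, 0.882, 0], [0, 0, 0]],
    [91, [0.333, 0.882, 0], [0, 0, 0]],
    [91, [0.333, 0.882, 0], [0, 0, 0]],
    [91, [0.333, 0.882, 0], [0, 0, 0]],
    [91, [0.333, 0.882, 0], [0, 0, 0]],
    [91, [0.333, 0.882, 0], [0, 0, 0]],
    [91, [0.333, 0.882, 0], [0, 0, 0]],
    [91, [0.333, 0.882, 0], [0, 0, 0]],
    [91, [0.333, 0.882, 0], [0, 0, 0]],
    [91, [0.333, 0.882, 0], [0, 0, 0]],
    [91, [0, 0, 0], [0, 0, 0]],
    [91, [0, 0, 0], [0, 0, 0]],
  ],
)

```text
time_s: 3.27
ee_pos: [556.7, 280.2, 213.0]
ee_rot: [180.0, 0.1, 26.7]
force: [-0.3, -0.5, 1.3]
gripper_width: 91.1
gripper_force: 0.0
```

Call:
move_arm(
  motion=[
    [91, [0, 0, -0.5], [0, 0, 0]],
    [91, [0, 0, -0.5], [0, 0, 0]],
    [91, [0, 0, -0.5], [0, 0, 0]],
    [91, [0, 0, -0.5], [0, 0, 0]],
    [91, [0, 0, -0.5], [0, 0, 0]],
    [91, [0, 0, -0.5], [0, 0, 0]],
    [91, [0, 0, -0.5], [0, 0, 0]],
    [91, [0, 0, -0.3], [0, 0, 0]],
    [91, [0, 0, -0.2], [0, 0, 0]],
    [91, [0, 0, -0.1], [0, 0, 0]],
    [91, [0, 0, 0], [0, 0, 0]],
    [91, [0, 0, 0], [0, 0, 0]],
  ],
)

```text
time_s: 4.27
ee_pos: [557.2, 279.5, 112.0]
ee_rot: [180.0, -0.0, 26.6]
force: [0.7, -0.9, 0.7]
gripper_width: 91.0
gripper_force: 0.0
```

Call:
move_arm(
  motion=[
    [60, [0, 0, 0], [0, 0, 0]],
    [45, [0, 0, 0], [0, 0, 0]],
    [35, [0, 0, 0], [0, 0, 0]],
    [28, [0, 0, 0], [0, 0, 0]],
    [20, [0, 0, 0], [0, 0, 0]],
    [15, [0, 0, 0], [0, 0, 0]],
    [10, [0, 0, 0], [0, 0, 0]],
    [10, [0, 0, 0], [0, 0, 0]],
    [10, [0, 0, 0], [0, 0, 0]],
    [10, [0, 0, 0], [0, 0, 0]],
    [10, [0, 0, 0], [0, 0, 0]],
    [10, [0, 0, 0], [0, 0, 0]],
  ],
  grip_force=20,
)

```text
time_s: 5.27
ee_pos: [556.8, 279.8, 111.5]
ee_rot: [-180.0, 0.0, 26.6]
force: [0.5, 0.2, -0.2]
gripper_width: 22.1
gripper_force: 20.0
```

Call:
move_arm(
  motion=[
    [10, [0, 0, 0.1], [0, 0, 0]],
    [10, [0, 0, 0.2], [0, 0, 0]],
    [10, [0, 0, 0.3], [0, 0, 0]],
    [10, [0, 0, 0.3], [0, 0, 0]],
    [10, [0, 0, 0.3], [0, 0, 0]],
    [10, [0, 0, 0.3], [0, 0, 0]],
    [10, [0, 0, 0.3], [0, 0, 0]],
    [10, [0, 0, 0.3], [0, 0, 0]],
    [10, [0, 0, 0.3], [0, 0, 0]],
    [10, [0, 0, 0.3], [0, 0, 0]],
    [10, [0, 0, 0.3], [0, 0, 0]],
    [10, [0, 0, 0.3], [0, 0, 0]],
    [10, [0, 0, 0.3], [0, 0, 0]],
    [10, [0, 0, 0.2], [0, 0, 0]],
    [10, [0, 0, 0.1], [0, 0, 0]],
    [10, [0, 0, 0], [0, 0, 0]],
  ],
)

```text
time_s: 6.6
ee_pos: [557.2, 279.6, 209.7]
ee_rot: [180.0, -0.1, 26.6]
force: [0.5, -0.1, -3.1]
gripper_width: 22.3
gripper_force: 20.0
```

```bash
python3 - <<'E'
from h import *
t=grab_frame("top");s=grab_frame("scene");cv2.imwrite("pics/top1.png",t);cv2.imwrite("pics/scene1.png",s)
v=np.hstack([crop(t,350,170,95,150,3.9),crop(s,320,100,100,150,3.9)])
print(v.shape,state()["force"]);cv2.imwrite("pics/c2.png",v)
E
```

```text
(585, 760, 3) [ 0.44342141 -0.22942483 -2.54088643]
```

View pics/c2.png

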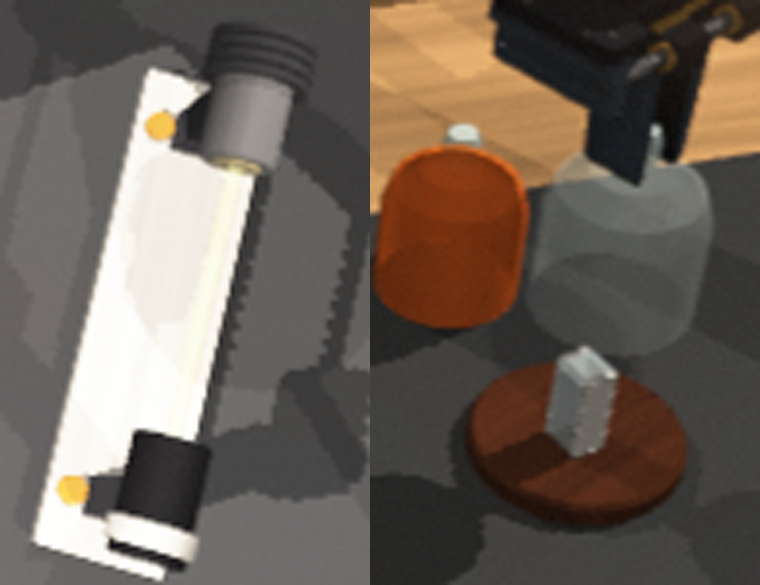

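The dome hangs upright from the fingers and is well clear of the cuvette. Bench base corners in the crop are (150,68), (33,542) and (165,580), with barrel ends near (238,168) and (172,435).

```bash
python3 - <<'E'
from h import *
f=lambda u,v:(350+(u+.5)/3.9-.5,170+(v+.5)/3.9-.5)
A,B,C=[onz("top",f(*p),17)for p in((150,68),(33,542),(165,580))]
print(A,B,C,np.linalg.norm(A-B),np.linalg.norm(B-C))
x=(A-B)/np.linalg.norm(A-B);y=np.array([-x[1],x[0],0]);print("yaw",np.degrees(np.arctan2(x[1],x[0])),"origin",(A+B)/2-35*y)
L=onz("top",f(236,168),108);R=onz("top",f(172,436),127);print("lamp",L,"rec",R,"mid",(L+R)/2,np.linalg.norm((L-R)[:2]),np.degrees(np.arctan2(*(L-R)[1::-1])))
# white fins centre line alternative; bystanders
for n,p,z in(("loupe",(305,178),30),("holder",(278,313),26)):print(n,onz("top",p,z))
t=cv2.imread("pics/top1.png");h=cv2.cvtColor(t,cv2.COLOR_BGR2HSV).astype(int)
# beam: yellowish pixels over the base, between barrel ends
m=((t[...,2].astype(int)-t[...,0])>18)&(t[...,2]>170);ys,xs=np.nonzero(m[222:275,380:420]);
pts=np.c_[xs+380,ys+222].astype(np.float32);print(len(pts))
l=cv2.fitLine(pts,cv2.DIST_HUBER,0,.01,.01).ravel();
for v in(222,275):
    print(onz("top",(l[2]+l[0]/l[1]*(v-l[3]),v),108))
E
```

```text
[ 653.41577225 -222.83864038   17.        ] [ 395.28459283 -146.73536089   17.        ] [ 375.70683328 -215.56608521   17.        ] 269.1159878896852 71.5608641672404
yaw -16.42678461792321 origin [ 514.45253654 -218.35836646   17.        ]
lamp [ 580.09674487 -238.55857946  108.        ] rec [ 448.35183331 -193.99609752  127.        ] mid [ 514.22428909 -216.27733849  117.5       ] 139.07744791313456 -18.68801611325138
loupe [670.85495908 -40.41656402  30.        ]
holder [387.21570362  18.84771048  26.        ]
146
[ 561.8211739  -232.62784196  108.        ]
[ 460.61982192 -206.82327161  108.        ]
```

Call:
move_arm(
  motion=[
    [10, [-0.02, -0.2, 0], [0, 0, 0]],
    [10, [-0.04, -0.4, 0], [0, 0, 0]],
    [10, [-0.06, -0.6, 0], [0, 0, 0]],
    [10, [-0.06, -0.6, 0], [0, 0, 0]],
    [10, [-0.06, -0.6, 0], [0, 0, 0]],
    [10, [-0.06, -0.6, 0], [0, 0, 0]],
    [10, [-0.06, -0.6, 0], [0, 0, 0]],
    [10, [-0.06, -0.6, 0], [0, 0, 0]],
    [10, [-0.06, -0.6, 0], [0, 0, 0]],
    [10, [-0.06, -0.6, 0], [0, 0, 0]],
    [10, [-0.06, -0.6, 0], [0, 0, 0]],
    [10, [-0.06, -0.6, 0], [0, 0, 0]],
    [10, [-0.06, -0.6, 0], [0, 0, 0]],
    [10, [-0.06, -0.6, 0], [0, 0, 0]],
    [10, [-0.06, -0.6, 0], [0, 0, 0]],
    [10, [-0.06, -0.6, 0], [0, 0, 0]],
    [10, [-0.06, -0.6, 0], [0, 0, 0]],
    [10, [-0.06, -0.6, 0], [0, 0, 0]],
    [10, [-0.04, -0.4, 0], [0, 0, 0]],
    [10, [-0.02, -0.2, 0], [0, 0, 0]],
  ],
)

```text
time_s: 8.37
ee_pos: [529.6, 7.8, 209.1]
ee_rot: [180.0, -0.0, 26.5]
force: [-0.4, 0.2, -3.0]
gripper_width: 22.3
gripper_force: 20.0
```

Call:
move_arm(
  motion=[
    [10, [0, 0, -0.1], [0, 0, 0]],
    [10, [0, 0, -0.3], [0, 0, 0]],
    [10, [0, 0, -0.5], [0, 0, 0]],
    [10, [0, 0, -0.5], [0, 0, 0]],
    [10, [0, 0, -0.5], [0, 0, 0]],
    [10, [0, 0, -0.5], [0, 0, 0]],
    [10, [0, 0, -0.5], [0, 0, 0]],
    [10, [0, 0, -0.5], [0, 0, 0]],
    [10, [0, 0, -0.3], [0, 0, 0]],
    [10, [0, 0, -0.2], [0, 0, 0]],
    [10, [0, 0, -0.1], [0, 0, 0]],
    [10, [0, 0, -0.1], [0, 0, 0]],
    [10, [0, 0, -0.1], [0, 0, 0]],
    [10, [0, 0, 0], [0, 0, 0]],
    [10, [0, 0, 0], [0, 0, 0]],
  ],
)

```text
time_s: 9.62
ee_pos: [530.1, 9.5, 104.3]
ee_rot: [180.0, -0.0, 26.6]
force: [0.5, -0.4, -2.7]
gripper_width: 22.4
gripper_force: 20.0
```

```bash
python3 - <<'E'
from h import *
t=grab_frame("top");s=grab_frame("scene");cv2.imwrite("pics/top2.png",t);cv2.imwrite("pics/scene2.png",s)
v=np.hstack([crop(t,120,190,75,75,5),crop(s,335,175,75,75,5)])
v=np.vstack([v,np.hstack([crop(s,220,130,75,43,5),crop(t,220,190,75,43,5)])]);print(v.shape,state()["force"],state()["ee_pos"]);cv2.imwrite("pics/c3.png",v)
E
```

```text
(590, 750, 3) [ 0.84400845 -0.1788286  -2.68127024] [530.22569733   9.49875175 104.40907513]
```

View pics/c3.png

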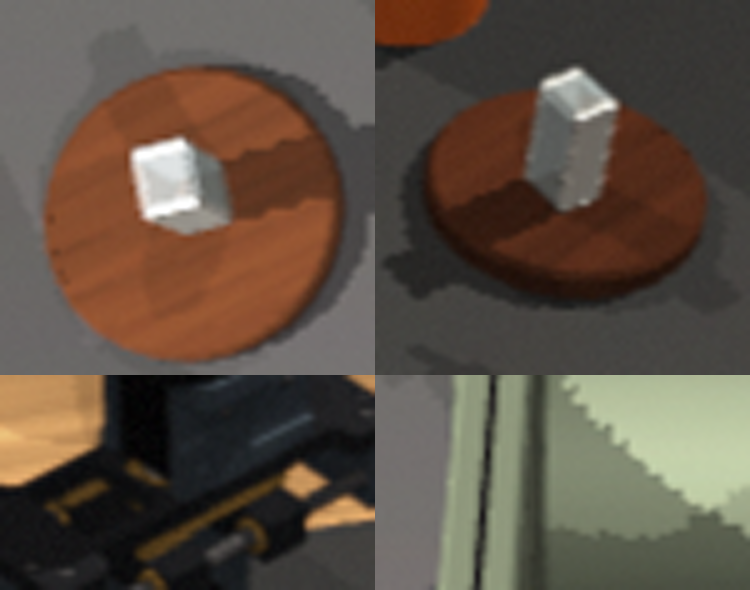

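On the stand, the top crop shows the cuvette's top corners near (130,150), (187,137), (203,208) and (147,220). The bright frosted strips are along the upper and lower edges, so the frosted normals point roughly along world x.

Call:
move_arm(
  motion=[
    [10, [0, 0, -0.06], [0, 0, 0]],
    [10, [0, 0, -0.06], [0, 0, 0]],
    [10, [0, 0, -0.06], [0, 0, 0]],
    [10, [0, 0, -0.06], [0, 0, 0]],
    [10, [0, 0, -0.04], [0, 0, 0]],
    [10, [0, 0, 0], [0, 0, 0]],
    [10, [0, 0, 0], [0, 0, 0]],
  ],
)

```text
time_s: 10.3
ee_pos: [529.9, 9.6, 97.4]
ee_rot: [180.0, -0.0, 26.6]
force: [-2.6, -0.1, 1.8]
gripper_width: 22.1
gripper_force: 20.0
```

```bash
python3 - <<'E'
from h import *
t=cv2.imread("pics/top2.png")
f=lambda u,v:(120+(u+.5)/5-.5,190+(v+.5)/5-.5)
P=np.array([onz("top",f(*p),73) for p in((130,149),(188,136),(204,209),(146,221))])
print(P.round(1),P.mean(0)); e=lambda a,b:(np.linalg.norm(P[b]-P[a]),np.degrees(np.arctan2(*(P[b]-P[a])[1::-1])))
for a,b in((1,0),(2,3),(3,0),(2,1)):print(e(a,b))
h=lambda u,v:(335+(u-375+.5)/5-.5,175+(v+.5)/5-.5)
Q=np.array([onz("scene",h(*p),73) for p in((540,83),(578,68),(618,103),(577,122))]);print(Q.round(1),Q.mean(0))
g=cv2.cvtColor(t,cv2.COLOR_BGR2GRAY);print(g[212:240:1,142:170:1])
E
```

```text
[[573.6 286.5  73. ]
 [578.9 263.3  73. ]
 [549.1 255.2  73. ]
 [544.3 278.3  73. ]] [561.50698814 270.83334358  73.        ]
(np.float64(23.7941366878298), np.float64(102.8419225867674))
(np.float64(23.56743760812026), np.float64(101.78108641664724))
(np.float64(30.443429028507175), np.float64(15.61288203270536))
(np.float64(30.86911735342706), np.float64(15.14595511829022))
[[550.8 262.3  73. ]
 [545.5 282.6  73. ]
 [571.8 290.2  73. ]
 [578.9 267.7  73. ]] [561.75432383 275.68889336  73.        ]
[[ 83  81  82  83  82  82  83  83  85  86  87  87  88  87  87  92  97  97
   96  96  94  93  88  84  84  85  88  90]
 [ 83  82  82  82  81  82  84  87  86  88  88  88  87  87  86  89  94  96
   94  92  88  85  83  86  87  87  90  91]
 [ 88  81  81  82  83  86  86  88  88  88  89  86  87  85  85  84  86  90
   88  86  83  87  86  89  90  90  89  89]
 [ 89  84  84  85  86  88  88  89  88  87  85  83  85  84  81  78  77  80
   83  85  88  88  89  90  90  89  88  86]
 [ 94  92  89  88  88  88  89  88  88  85  86  83  81  78  76  76  76  80
   87  89  90  90  90  88  89  88  87  89]
 [ 97  97 
[... 1981 characters left out ...]
 94  91  89  91  91  90  89 114 133 130 143 147 147 147 145 145 146 146
  150 149 146 140 138 121  94  95  97  97]
 [ 90  91  90  90  90  90  90  89  86  84 105 127 132 144 147 146 143 138
  139 137 127 109 101  89  96  97  98  98]
 [ 89  91  91  92  91  90  92  88  85  84  86  89  95 112 131 135 121 102
  101  86  86  88  88  93  97  96  97  94]
 [ 88  90  91  89  91  90  91  90  85  88  89  90  91  90  89  88  87  86
   85  87  88  90  89  93  95  94  93  93]
 [ 90  92  90  91  92  93  94  93  90  90  92  90  89  89  86  85  85  87
   88  88  89  89  87  90  93  94  95  96]
 [ 91  91  93  92  93  95  95  94  91  90  90  88  88  87  86  88  89  89
   88  86  86  85  87  91  96  96  97  97]]
```

Call:
move_arm(
  motion=[
    [23, [0, 0, 0], [0, 0, 0]],
    [25, [0, 0, 0], [0, 0, 0]],
    [28, [0, 0, 0], [0, 0, 0]],
    [35, [0, 0, 0], [0, 0, 0]],
    [45, [0, 0, 0], [0, 0, 0]],
    [55, [0, 0, 0], [0, 0, 0]],
    [60, [0, 0, 0], [0, 0, 0]],
    [60, [0, 0, 0], [0, 0, 0]],
    [60, [0, 0, 0.2], [0, 0, 0]],
    [60, [0, 0, 0.4], [0, 0, 0]],
    [60, [0, 0, 0.7], [0, 0, 0]],
    [60, [0, 0, 0.8], [0, 0, 0]],
    [60, [0, 0, 0.8], [0, 0, 0]],
    [60, [0, 0, 0.8], [0, 0, 0]],
    [60, [0, 0, 0.5], [0, 0, 0]],
    [60, [0, 0, 0], [0, 0, 0]],
  ],
)

```text
time_s: 11.63
ee_pos: [532.0, 9.5, 206.0]
ee_rot: [179.8, -0.4, 26.6]
force: [-0.9, -0.5, 0.2]
gripper_width: 59.9
gripper_force: 0.0
```

Call:
move_arm(
  motion=[
    [91, [0.067, 0.555, 0], [0, 0, 1]],
    [91, [0.067, 0.555, 0], [0, 0, 1]],
    [91, [0.067, 0.555, 0], [0, 0, 1]],
    [91, [0.067, 0.555, 0], [0, 0, 1]],
    [91, [0.067, 0.555, 0], [0, 0, 1]],
    [91, [0.067, 0.555, 0], [0, 0, 1]],
    [91, [0.067, 0.555, 0], [0, 0, 1]],
    [91, [0.067, 0.555, 0], [0, 0, 1]],
    [91, [0.067, 0.555, 0], [0, 0, 1]],
    [91, [0.067, 0.555, 0], [0, 0, 1]],
    [91, [0.067, 0.555, 0], [0, 0, 1]],
    [91, [0.067, 0.555, 0], [0, 0, 1]],
    [91, [0.067, 0.555, 0], [0, 0, 1]],
    [91, [0.067, 0.555, 0], [0, 0, 1]],
    [91, [0.067, 0.555, 0], [0, 0, 1]],
    [91, [0.067, 0.555, 0], [0, 0, 1]],
    [91, [0.067, 0.555, 0], [0, 0, 1]],
    [91, [0.067, 0.555, 0], [0, 0, 1]],
    [91, [0.067, 0.555, 0], [0, 0, 1]],
    [91, [0, 0, 0], [0, 0, 0.35]],
  ],
)

```text
time_s: 13.3
ee_pos: [561.6, 275.2, 201.2]
ee_rot: [-180.0, -0.1, 104.2]
force: [-0.5, -0.8, 0.8]
gripper_width: 90.8
gripper_force: 0.0
```

```bash
python3 - <<'E'
from h import *
s=grab_frame("scene");cv2.imwrite("pics/scene3.png",s)
print(state()["ee_pos"],state()["ee_rot"]);cv2.imwrite("pics/c4.png",crop(s,210,80,200,160,3.5))
E
```

```text
[561.38836554 273.7539463  201.1970403 ] [-1.79934032e+02  2.35294560e-02  1.04145817e+02]
```

View pics/c4.png

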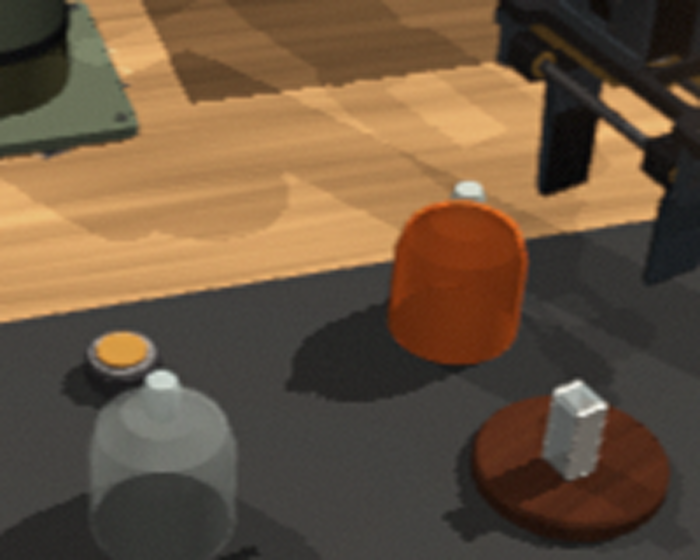

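The dome stands upright on the mat at about (165,470) in the crop. The open fingers straddle the cuvette along x. I'll go down and grip.

Call:
move_arm(
  motion=[
    [91, [0, 0, -0.3], [0, 0, 0]],
    [91, [0, 0, -0.5], [0, 0, 0]],
    [91, [0, 0, -0.5], [0, 0, 0]],
    [91, [0, 0, -0.5], [0, 0, 0]],
    [91, [0, 0, -0.5], [0, 0, 0]],
    [91, [0, 0, -0.5], [0, 0, 0]],
    [91, [0, 0, -0.5], [0, 0, 0]],
    [91, [0, 0, -0.5], [0, 0, 0]],
    [91, [0, 0, -0.5], [0, 0, 0]],
    [91, [0, 0, -0.5], [0, 0, 0]],
    [91, [0, 0, -0.5], [0, 0, 0]],
    [91, [0, 0, -0.5], [0, 0, 0]],
    [91, [0, 0, -0.4], [0, 0, 0]],
    [91, [0, 0, -0.3], [0, 0, 0]],
    [91, [0, 0, -0.2], [0, 0, 0]],
    [91, [0, 0, -0.1], [0, 0, 0]],
    [91, [0, 0, 0], [0, 0, 0]],
    [91, [0, 0, 0], [0, 0, 0]],
  ],
)

```text
time_s: 14.85
ee_pos: [562.1, 273.2, 32.4]
ee_rot: [180.0, -0.0, 104.0]
force: [0.9, -0.0, -0.4]
gripper_width: 90.8
gripper_force: 0.0
```

```bash
python3 - <<'E'
from h import *
s=grab_frame("scene");t=grab_frame("top")
print(state()["ee_pos"],state()["force"]);cv2.imwrite("pics/c5.png",np.hstack([crop(s,330,160,90,90,4),crop(t,110,180,90,90,4)]))
E
```

```text
[562.19657157 273.37459913  32.63555102] [0.2881921  0.15635634 0.40641743]
```

View pics/c5.png

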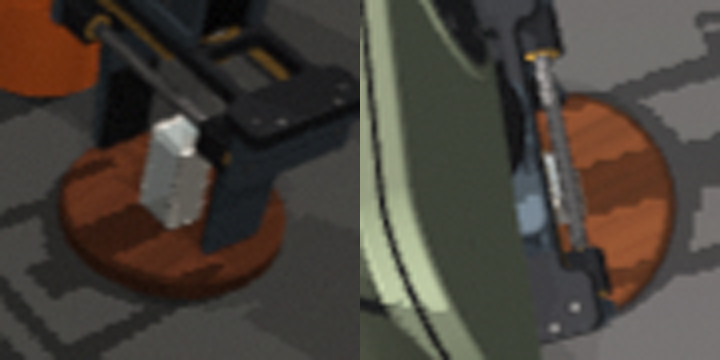

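The cuvette stands between the fingers at (172,185) in the scene half. I'll check its centring numerically.

```bash
python3 - <<'E'
from h import *
a=np.radians(14);d=np.array([np.cos(a),np.sin(a),0]);c=np.array([562,273.3,32.5]);n=np.array([-d[1],d[0],0])
P=[c,c+45*d,c-45*d,c+52*d+11*n,c+52*d-11*n]+[np.array([562,273.3,z])+14*sx*d+12*sy*n for z in(17,73) for sx in(1,-1) for sy in(1,-1)]
print(((proj("scene",P)-[330,160])*4).round(0).tolist())
E
```

```text
[[167.0, 189.0], [217.0, 238.0], [119.0, 143.0], [241.0, 239.0], [209.0, 252.0], [195.0, 217.0], [161.0, 231.0], [165.0, 188.0], [131.0, 201.0], [210.0, 142.0], [175.0, 156.0], [179.0, 113.0], [144.0, 127.0]]
```

```bash
python3 - <<'E'
from h import *
h=lambda u,v:(335+(u-375+.5)/5-.5,175+(v+.5)/5-.5)
Q=np.array([onz("scene",h(*p),17) for p in((527,178),(568,210),(603,195))]);print(Q.round(1),(Q[0]+Q[2])/2,np.linalg.norm(Q[1]-Q[0]),np.linalg.norm(Q[2]-Q[1]))
f=lambda u,v:(120+(u+.5)/5-.5,190+(v+.5)/5-.5)
# top view base corners visible: right-lower (231,220), lower-left (188,234), right-upper(212,153?)
Q=np.array([onz("top",f(*p),17) for p in((188,234),(232,221))]);print(Q.round(1))
s=cv2.imread("pics/scene3.png")
cv2.imwrite("pics/c6.png",crop(s,350,180,50,40,14))
t=cv2.imread("pics/top2.png");
v=np.hstack([crop(s,352,180,48,45,8),crop(t,135,208,40,45,8)]);
a=np.radians(14);d=np.array([np.cos(a),np.sin(a),0]);n=np.array([-d[1],d[0],0])
for y0,col in((273.3,(0,0,255)),(278,(0,255,0))):
    P=[np.array([562,y0,z])+14*sx*d+12*sy*n for z in(17,73) for sx,sy in((1,1),(1,-1),(-1,-1),(-1,1))]
    for q in proj("scene",P):
        u=(q-[352,180]+.5)*8; cv2.circle(v,tuple(int(k) for k in u),3,col,-1)
    for q in proj("top",P):
        u=(q-[135,208]+.5)*8+[384,0]; cv2.circle(v,tuple(int(k) for k in u),3,col,-1)
cv2.imwrite("pics/c6.png",v);print(v.shape)
E
```

```text
[[552.1 263.4  17. ]
 [576.4 273.1  17. ]
 [571.3 292.4  17. ]] [561.69232425 277.92063185  17.        ] 26.189105079634757 19.969650622083876
[[545.9 276.8  17. ]
 [551.5 258.3  17. ]]
(360, 704, 3)
```

View pics/c6.png

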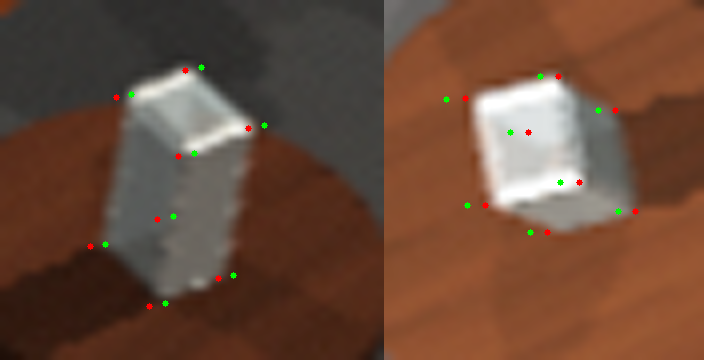

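The red dots (y=273) fit both views to within about 3 mm. The pads are 32 mm wide against a 21 mm face, so that covers it. I'll close with a small +y nudge.

Call:
move_arm(
  motion=[
    [80, [0, 0.06, 0], [0, 0, 0]],
    [70, [0, 0, 0], [0, 0, 0]],
    [60, [0, 0, 0], [0, 0, 0]],
    [50, [0, 0, 0], [0, 0, 0]],
    [42, [0, 0, 0], [0, 0, 0]],
    [37, [0, 0, 0], [0, 0, 0]],
    [33, [0, 0, 0], [0, 0, 0]],
    [30, [0, 0, 0], [0, 0, 0]],
    [27, [0, 0, 0], [0, 0, 0]],
    [24, [0, 0, 0], [0, 0, 0]],
    [20, [0, 0, 0], [0, 0, 0]],
    [20, [0, 0, 0], [0, 0, 0]],
    [20, [0, 0, 0], [0, 0, 0]],
    [20, [0, 0, 0], [0, 0, 0]],
  ],
  grip_force=15,
)

```text
time_s: 16.12
ee_pos: [561.8, 274.6, 32.0]
ee_rot: [180.0, 0.0, 104.0]
force: [-0.5, -0.6, 0.1]
gripper_width: 27.8
gripper_force: 15.0
```

Call:
move_arm(
  motion=[
    [20, [0, 0, 0.1], [0, 0, 0]],
    [20, [0, 0, 0.2], [0, 0, 0]],
    [20, [0, 0, 0.4], [0, 0, 0]],
    [20, [0, 0, 0.5], [0, 0, 0]],
    [20, [0, 0, 0.5], [0, 0, 0]],
    [20, [0, 0, 0.5], [0, 0, 0]],
    [20, [0, 0, 0.5], [0, 0, 0]],
    [20, [0, 0, 0.5], [0, 0, 0]],
    [20, [0, 0, 0.5], [0, 0, 0]],
    [20, [0, 0, 0.5], [0, 0, 0]],
    [20, [0, 0, 0.5], [0, 0, 0]],
    [20, [0, 0, 0.5], [0, 0, 0]],
    [20, [0, 0, 0.5], [0, 0, 0]],
    [20, [0, 0, 0.5], [0, 0, 0]],
    [20, [0, 0, 0.4], [0, 0, 0]],
    [20, [0, 0, 0.2], [0, 0, 0]],
    [20, [0, 0, 0], [0, 0, 0]],
  ],
)

```text
time_s: 17.53
ee_pos: [562.3, 274.9, 203.8]
ee_rot: [179.8, -0.0, 104.0]
force: [0.5, 0.4, -1.1]
gripper_width: 27.8
gripper_force: 15.0
```

Call:
move_arm(
  motion=[
    [20, [-0.04, -0.25, 0], [0, 0, 0.2]],
    [20, [-0.05, -0.5, 0], [0, 0, 0.4]],
    [20, [-0.05, -0.5, 0], [0, 0, 0.4]],
    [20, [-0.05, -0.5, 0], [0, 0, 0.4]],
    [20, [-0.05, -0.5, 0], [0, 0, 0.4]],
    [20, [-0.05, -0.5, 0], [0, 0, 0.4]],
    [20, [-0.05, -0.5, 0], [0, 0, 0.4]],
    [20, [-0.05, -0.5, 0], [0, 0, 0.4]],
    [20, [-0.05, -0.5, 0], [0, 0, 0.4]],
    [20, [-0.05, -0.5, 0], [0, 0, 0.4]],
    [20, [-0.05, -0.5, 0], [0, 0, 0.4]],
    [20, [-0.05, -0.5, 0], [0, 0, 0.4]],
    [20, [-0.05, -0.5, 0], [0, 0, 0.4]],
    [20, [-0.05, -0.5, 0], [0, 0, 0.4]],
    [20, [-0.05, -0.5, 0], [0, 0, 0.4]],
    [20, [-0.05, -0.5, 0], [0, 0, 0.4]],
    [20, [-0.05, -0.5, 0], [0, 0, 0.4]],
    [20, [-0.05, -0.5, 0], [0, 0, 0.4]],
    [20, [-0.05, -0.5, 0], [0, 0, 0.4]],
    [20, [-0.05, -0.5, 0], [0, 0, 0.4]],
  ],
)

```text
time_s: 19.2
ee_pos: [535.9, 29.9, 200.9]
ee_rot: [-179.9, -0.1, 135.3]
force: [0.1, 1.4, -1.6]
gripper_width: 28.2
gripper_force: 15.0
```

Call:
move_arm(
  motion=[
    [20, [-0.05, -0.5, 0], [0, 0, 0.4]],
    [20, [-0.05, -0.5, 0], [0, 0, 0.4]],
    [20, [-0.05, -0.5, 0], [0, 0, 0.4]],
    [20, [-0.05, -0.5, 0], [0, 0, 0.4]],
    [20, [-0.05, -0.5, 0], [0, 0, 0.4]],
    [20, [-0.05, -0.5, 0], [0, 0, 0.4]],
    [20, [-0.05, -0.5, 0], [0, 0, 0.4]],
    [20, [-0.05, -0.5, 0], [0, 0, 0.4]],
    [20, [-0.05, -0.5, 0], [0, 0, 0.4]],
    [20, [-0.05, -0.5, 0], [0, 0, 0.4]],
    [20, [-0.05, -0.5, 0], [0, 0, 0.4]],
    [20, [-0.05, -0.5, 0], [0, 0, 0.4]],
    [20, [-0.05, -0.5, 0], [0, 0, 0.4]],
    [20, [-0.05, -0.5, 0], [0, 0, 0.4]],
    [20, [-0.05, -0.5, 0], [0, 0, 0.4]],
    [20, [-0.05, -0.5, 0], [0, 0, 0.4]],
    [20, [-0.05, -0.5, 0], [0, 0, 0.4]],
    [20, [-0.05, -0.5, 0], [0, 0, 0.3]],
    [20, [0, -0.4, 0], [0, 0, 0]],
    [20, [0, -0.1, 0], [0, 0, 0]],
  ],
)

```text
time_s: 20.87
ee_pos: [513.8, -208.0, 201.2]
ee_rot: [-180.0, -0.1, 163.5]
force: [0.2, -0.3, -0.9]
gripper_width: 28.1
gripper_force: 15.0
```

Call:
move_arm(
  motion=[
    [20, [0, 0, 0], [0, 0, 0]],
    [20, [0, 0, 0], [0, 0, 0]],
  ],
)

```text
time_s: 21.03
ee_pos: [514.3, -206.3, 201.6]
ee_rot: [180.0, -0.0, 163.5]
force: [-0.4, 0.6, -0.9]
gripper_width: 28.1
gripper_force: 15.0
```

Call:
move_arm(
  motion=[
    [20, [0, -0.26, 0], [0, 0, 0]],
    [20, [0, -0.26, 0], [0, 0, 0]],
    [20, [0, 0, -0.2], [0, 0, 0]],
    [20, [0, 0, -0.4], [0, 0, 0]],
    [20, [0, 0, -0.4], [0, 0, 0]],
    [20, [0, 0, -0.4], [0, 0, 0]],
    [20, [0, 0, -0.4], [0, 0, 0]],
    [20, [0, 0, -0.4], [0, 0, 0]],
    [20, [0, 0, -0.4], [0, 0, 0]],
    [20, [0, 0, -0.4], [0, 0, 0]],
    [20, [0, 0, -0.4], [0, 0, 0]],
    [20, [0, 0, -0.4], [0, 0, 0]],
    [20, [0, 0, -0.26], [0, 0, 0]],
    [20, [0, 0, -0.2], [0, 0, 0]],
    [20, [0, 0, 0], [0, 0, 0]],
    [20, [0, 0, 0], [0, 0, 0]],
  ],
)

```text
time_s: 22.37
ee_pos: [514.6, -219.7, 95.4]
ee_rot: [180.0, 0.0, 163.6]
force: [0.0, -0.4, -1.6]
gripper_width: 27.9
gripper_force: 15.0
```

```bash
python3 - <<'E'
from h import *
s=grab_frame("scene");t=grab_frame("top");cv2.imwrite("pics/scene4.png",s);cv2.imwrite("pics/top4.png",t)
print(state()["ee_pos"],state()["ee_rot"],state()["force"]);cv2.imwrite("pics/c7.png",np.hstack([crop(s,105,140,95,140,4.2),crop(t,350,170,95,140,4.2)]))
o=np.array([514.4,-218.4,108]);a=np.radians(-16.4);x=np.array([np.cos(a),np.sin(a),0])
P=[o,o+70*x,o-70*x];print(((proj("scene",P)-[105,140])*4.2).round().tolist(),((proj("top",P)-[350,170])*4.2+[399,0]).round().tolist())
E
```

```text
[ 514.94333137 -219.8072178    96.00273956] [-1.79996433e+02  7.12485357e-02  1.63573335e+02] [ 0.84171181 -0.34022644 -1.60588105]
[[155.0, 275.0], [126.0, 378.0], [182.0, 182.0]] [[617.0, 321.0], [651.0, 176.0], [582.0, 471.0]]
```

View pics/c7.png

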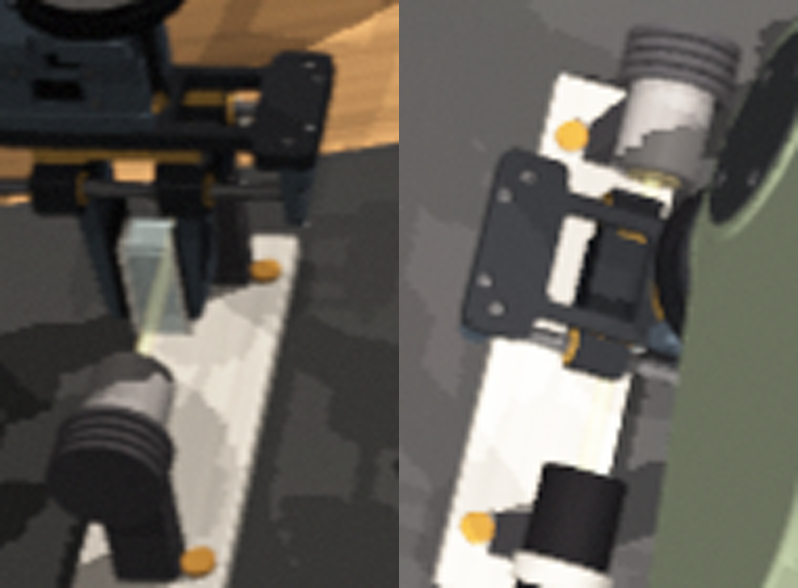

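In the scene half, the clear block sits between the fingers with its front face centred near (156,286), and the visible beam runs through its middle at about (158,285). I'll do one numeric check of the lateral centring.

```bash
python3 - <<'E'
from h import *
a=cv2.imread("pics/scene1.png");b=cv2.imread("pics/scene4.png")
print("pred beam cols", [(p.round(1)).tolist() for p in proj("scene",[[514.4+k*.959,-218.4-k*.283,108] for k in(12,30,50)])])
for v in(196,200,204,208,212,216,220):
    for im in(a,b): print(v,im[v,128:156,2].astype(int).tolist() , (im[v,128:156,2].astype(int)-im[v,128:156,0]).tolist())
E
```

```text
pred beam cols [[140.8, 209.6], [139.1, 215.8], [137.1, 222.8]]
196 [67, 65, 65, 68, 68, 65, 67, 68, 67, 66, 66, 67, 64, 65, 67, 67, 105, 182, 225, 233, 189, 87, 29, 26, 28, 28, 25, 23] [4, 3, 4, 5, 5, 4, 4, 3, 5, 4, 4, 4, 3, 4, 6, 5, 25, 40, 41, 45, 39, 14, 1, 0, 1, 1, 0, 0]
196 [32, 25, 14, 7, 15, 62, 112, 137, 153, 161, 158, 155, 152, 153, 153, 154, 162, 130, 57, 22, 26, 28, 26, 27, 23, 13, 17, 27] [-8, -5, -1, 0, 2, 7, 10, 5, 0, -3, -5, -3, -4, -5, -4, -3, 7, 13, 7, -5, -7, -8, -7, -8, -5, -6, -4, -5]
200 [66, 67, 67, 68, 69, 66, 66, 67, 67, 67, 65, 67, 67, 66, 68, 115, 198, 231, 230, 226, 227, 176, 71, 27, 27, 27, 27, 24] [4, 4, 5, 5, 4, 4, 4, 5, 4, 6, 4, 4, 4, 3, 7, 31, 43, 39, 39, 33, 25, 20, 8, -1, 0, 0, 2, 1]
200 [32, 31, 24, 15, 32, 93, 124, 122, 117, 120, 120, 122, 127, 129, 129, 145, 153, 137, 88, 35, 27, 32, 32, 32, 22, 16, 18, 31] [-9, -8, -6, -1, 2, 10, 10, 3, -3, -2, -4, -4, -4, -4, -4, 11, 18, 15, 10, 1, -6, -9, -9, -10, -7, -4, -6, -8]
204 [65, 68, 69, 67, 67, 68, 67, 66, 67, 68, 67, 65, 48, 43, 103, 192, 211, 192, 169, 150, 144, 140, 96, 38, 25, 29, 30, 28] [4, 4, 
[... 1490 characters left out ...]
 43, 41, 40, 38, 41, 46, 90, 118, 111, 125, 149, 151, 143, 129, 124, 123, 123, 128, 124, 112, 104, 130, 186, 215, 218, 215] [3, 2, 4, 2, 0, 1, 2, 3, 11, 11, 10, 17, 23, 21, 19, 10, 2, 2, 2, 2, 6, 11, 9, 11, 20, 23, 23, 24]
220 [41, 39, 39, 41, 41, 41, 41, 40, 40, 74, 152, 214, 232, 225, 223, 227, 226, 226, 226, 226, 227, 227, 227, 228, 230, 220, 210, 211] [2, 2, 2, 3, 2, 3, 3, 2, 3, 20, 38, 39, 39, 40, 30, 23, 24, 23, 22, 21, 23, 22, 21, 19, 22, 23, 22, 22]
220 [42, 42, 42, 42, 42, 43, 42, 38, 41, 77, 158, 218, 234, 231, 228, 220, 210, 211, 212, 211, 215, 212, 210, 214, 217, 216, 214, 215] [3, 2, 3, 2, 3, 3, 3, 2, 3, 21, 40, 40, 39, 41, 29, 23, 23, 23, 23, 22, 25, 23, 22, 23, 24, 24, 22, 22]
```

Where the beam enters, it is at column ≈142.3 and the face centre is at ≈141.7. That is about 1 mm off, so I'm handing in.

```bash
python3 -c "
from workcell import *
print(state()['ee_pos'],state()['gripper_force']);print(job_done())"
```

```text
[ 514.94333137 -219.8072178    96.00273956] 14.999708533287048
the job is handed in; nothing more can be done
None
```

The job is handed in: the dome stands upright on the mat, and the cuvette is held still by its frosted faces, centred on the beam to about 1 mm sideways and square to it, though I got no verdict back.

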